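Push a loaded kiln shelf home under the annealing hood

TASK

Push the kiln shelf, with the little glass vase standing on it, along the railed lane and under the low hood until it lies squarely against the buffer of the friction-held end stop: go by feel until the stop just begins to give, a few millimetres at most (2 to 4), then take the hand away. Move the stop only with the shelf, do not touch the vase or let it fall over, and leave the other things on the bench alone.

Things in the scene. Friction and masses are not known exactly. Their poses are not given: they have to be found in the camera images.
- lehr: Annealing tunnel, fixed: a lane on the bare bench top, 112 mm wide between two steel rails 14 mm high (x -85 to +205 mm), crossed by a low steel hood. Origin on the bench under the hood's centre, mid-lane; x runs along the lane the way the shelf goes in (about from the robot's left to its right), z up. Hood plate: x +-45, y +-75 mm, on four 12 mm posts at x +-38, y +-66 mm
- hood_edge (a point): Middle of the hood's entry edge, at its underside, 95 mm above the bench (x = -45 mm in the tunnel's frame, same axes). The plate is 6 mm thick; a pad with a dial, up to 124 mm above the bench, sits on it from 38 mm past this edge. Fingers held upright meet this edge, so the last stretch needs them tilted some 45 degrees, tips leading, to reach in under it
- lane_mouth (a point): Mouth of the lane on the bench, in the middle (x = -138 mm in the tunnel's frame, same axes). Two flared steel guides 14 mm high narrow from about 160 mm wide here to 112 mm at x = -85 mm, where the rails begin. Nothing fixed lies before the mouth
- shelf: Kiln shelf: loose flat ceramic slab 140 mm (x) by 100 mm (y) by 24 mm thick, about 0.55 kg, too wide to grip; slides on the bench with 2 to 7 N. Origin: centre of its underside, z up; the end at x = +70 mm leads. It starts before the lane's mouth, up to 40 mm off the lane's line and 0.3 rad askew. When home, its trailing end is 8 to 39 mm inside the hood's entry edge
- vase: Small green glass vase, 60 mm tall, 50 mm across, about 0.1 kg, standing loose on the middle or front half of the shelf; it just passes under the hood. Origin at the centre of its foot, z up
- stop: Sliding end stop: steel block 30 x 90 x 34 mm with a black knob, in the lane 131 to 137 mm past the hood's centre. Origin on the bench under the middle of its near face, x on along the lane. Before it, on two thin rods, sits a grey buffer plate, 90 x 26 x 10 mm, whose face stands 10 to 28 mm before the block: how far is not told. Friction of 12 N holds block and plate, no spring: meeting it feels about 12 N harder
- mug: White mug, 76 mm across, 85 mm high, origin under its centre: bystander
- jar: Amber glass jar, 54 mm across, 75 mm high, origin under its centre: bystander
- spatula: Wooden-handled spatula 200 mm long, lying flat on the robot's right: bystander
- marver: Black marver plate 110 x 80 x 16 mm, lying flat, origin under its centre: bystander
There are look-alikes about, which are no part of the job. What is shaped like the shelf but orange or pink is not meant. Of the things that look like the vase, the larger one is meant.

How it is judged:
By the outcome, as a careful person would: the job done as asked, in the order asked, and still so for the second after the job is handed in, with the robot touching nothing.
It also fails if it takes over 72 s, if anything falls off the work surface, if the arm or the gripper's body presses on something with over 40 N, if the wrist force passes 120 N, or if a joint passes its speed limit or range.

ROBOT

A 6-joint arm with a two-finger parallel gripper is mounted at the origin on the work surface. World frame = base frame: x ahead of the robot, y to its left, z up, the work surface at z = 0. Lengths are in m, angles in rad, forces in N, time in s.
With the tool pointing down it reaches from about 0.25 to 0.775 m from the base axis. Payload 4 kg.
Tool frame: the origin (TCP) lies on the centre line of the jaws, within the pads' length; the fingertips stand 25 mm ahead of it and the grasp point (between the pads) lies 6 mm ahead of it; z points along the fingers, y is the line along which they close (so a half turn about z gives the same grasp; the last joint's range is limited). The gripper opens to 94 mm and grips with 3 to 60 N. Pads are 16 mm wide; open, the fingers measure 119 mm over their backs; the gripper's body (75 mm by 177 mm) begins 78 mm behind the grasp point.
Start: joints at [1.137, 0.087, 1.371, -0, 1.684, -0.103], TCP at [0.179, 0.52, 0.231] pointing down, gripper open.
Joint ranges: [-3.1, 3.1], [-0.76, 2.03], [0.27, 2.55], [-1.08, 4.22], [0.17, 2.65], [-2.57, 2.57]. Speed limits (rad/s): [2.79, 2.79, 3.14, 3.14, 3.14, 3.14].

INTERFACE

Orientations are given as [roll, pitch, yaw] about the fixed x, y, z axes, in that order (R = Rz(yaw) Ry(pitch) Rx(roll)).
In Python, from bench import robot, imaging gives the robot as it stands. The module is installed in compiled form; this text tells all that it offers.
- The arm moves only by the tool drive_tool, never from a script. Its argument "series" is a list of rows, each a list of 3 entries, a list of its own where there are three numbers: the finger opening in m, from 0 to 0.094, then the shift along the tool's x, y, z in m, then the turn, a rotation vector about the tool's x, y, z in rad. A call has 1 to 5 rows; each row is the pose to reach, as a shift and turn from the pose commanded when the call began, along the tool's axes at that moment; what a row does not reach only later rows make up. A row lasts 1/8 s, in which the tool goes at most 62.5 mm and 10.7 degrees, less where a joint would pass 70% of its speed; a pose out of reach is approached as far as the arm can. A call with a gripper value outside its range is refused whole. The fingers move at their own pace and stop on an object; the grip force is fixed at half the most. Time passes only in rows, so rows that repeat a pose let the fingers close. It gives the time, the measured TCP pose, the force, the opening and the grip force at its end, in the units of the state.
- robot.get_obs(): the state, without advancing time (a new reading comes with each control period).
- imaging.snapshot(name): name is "scene" or "top" or "wrist"; returns the picture (480x640x3 uint8, red, green, blue); there is no depth.
- imaging.get_calibration(name): a dict with "intrinsics" (3x3 intrinsics, pixels), "k1" (the pictures are not rectified: a ray, as slopes to the right and down, at radius r is drawn at 1 + k1 r^2 times it, then the intrinsics apply), "position" and "rotation" of the camera in the world. Camera axes: x right, y up, looking along -z (the intrinsics and any distortion apply to the point x, -y, -z); pixel columns grow to the right and rows downward; lengths in m; the calibration is good to about 2 mm. A picture is of the moment at which its call begins: read the wrist's pose just before it. get_calibration takes no time and is no camera call; for the wrist camera it gives the pose at the moment of the call.
- robot.close_job(): hands the job in; it is judged then, once.
The state is a dict: "time": time; "joint_positions": joint angles; "qvel": joint speeds; "joint_torque": joint torques, N m; "tool_pos": TCP position; "ee_rot": TCP orientation; "wrist_force": force on the tool from outside, world axes, zero at the start; "wrist_torque": the same for the moment, N m; "width": finger opening in m; "finger_force": force on a finger pad.
Only numpy, scipy, OpenCV 4.12 (cv2) and the standard library are available. Lean on these libraries where they do the work, as an engineer would, in place of code of your own. Each camera call takes 0.05 s, during which the arm holds its last target. There are 200 camera calls.

## Working session

There is one attempt and no reset: what is moved stays moved. The work goes in short steps, Python scripts to look and compute and a tool call to move; the robot and the scene stay as the last step left them, time stands still between calls to the robot, and variables do not carry over. Pictures are saved under pics/ and viewed, at most 10 in all, crops included, and the job is handed in when it is done.

Besides the shell and the picture viewer there is one more tool, called after "Call:" by a JSON object that holds its "fn" and its "kwargs". drive_tool: Moves the arm, as the interface text tells. Its arguments: {"type":"object","properties":{"series":{"type":"array"}},"required":["series"]}

```bash
mkdir -p pics; python3 - <<'E'
from bench import robot, imaging
import cv2
o=robot.get_obs();print({k:o[k] for k in('time','tool_pos','ee_rot','wrist_force','width')})
for n in('scene','top'):
    cv2.imwrite(f'pics/{n}1.png',imaging.snapshot(n)[:,:,::-1]);c=imaging.get_calibration(n);print(n,c)
E
```

```text
{'time': 0.0, 'tool_pos': array([0.17845482, 0.5197226 , 0.22931084]), 'ee_rot': array([-3.13939283e+00, -2.17271589e-04,  2.81076275e+00]), 'wrist_force': array([-1.07310898,  0.12475798, -0.43152644]), 'width': 0.09446703158499806}
scene {'intrinsics': array([[481.94129896,   0.        , 315.01320467],
       [  0.        , 481.94129896, 239.03824816],
       [  0.        ,   0.        ,   1.        ]]), 'k1': -0.05944979130913967, 'position': array([1.1897111 , 0.0870811 , 0.74581256]), 'rotation': array([0.74221096, 0.00777985, 1.79657981])}
top {'intrinsics': array([[624.33008226,   0.        , 315.80745027],
       [  0.        , 624.33008226, 234.16213704],
       [  0.        ,   0.        ,   1.        ]]), 'k1': -0.007734220823959262, 'position': array([ 0.44866737, -0.09069797,  1.43522653]), 'rotation': array([ 0.10283268,  0.011278  , -1.59303546])}
```

View pics/top1.png

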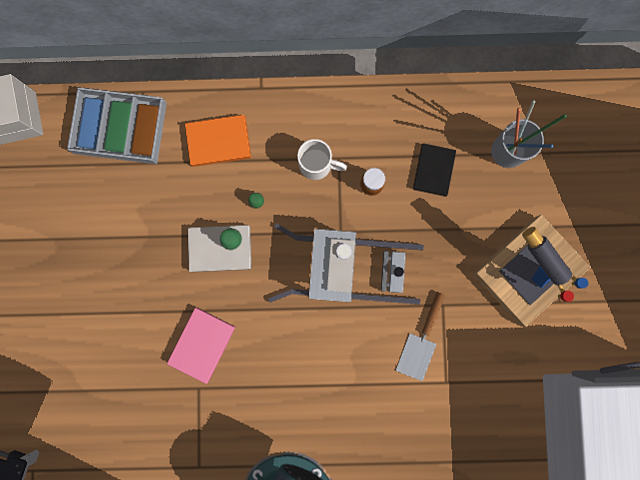

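View pics/scene1.png

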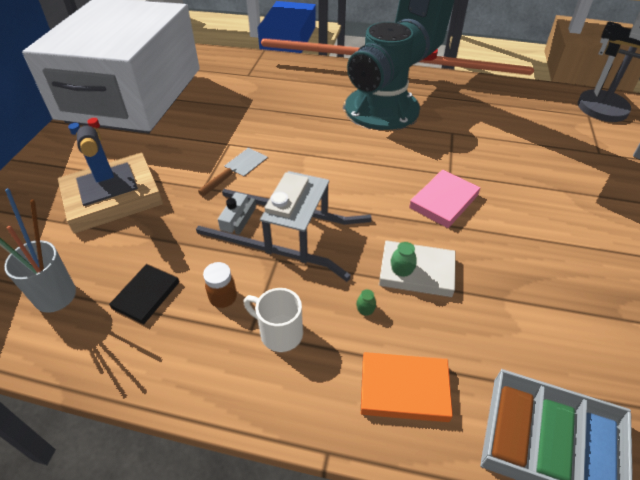

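The top view shows four candidates:
- **Shelf shapes:** cream slab at (219,248), orange at (217,140), pink at (201,346). The cream slab is the shelf, since orange and pink are excluded.
- **Vases:** a larger green one at (231,239) standing on the cream slab, and a smaller one at (256,200) on the bench. The larger one on the shelf is meant.

The hood is at (333,265), the stop at (394,271), and the lane runs left to right.

```bash
cat > h.py <<'E'
from bench import robot, imaging
import numpy as np, cv2
from scipy.spatial.transform import Rotation as R
def cal(n):
    c=imaging.get_calibration(n);r=np.array(c['rotation'])
    Rm=r if r.shape==(3,3) else R.from_euler('xyz',r).as_matrix()
    return c['intrinsics'],c['k1'],np.array(c['position']),Rm
def px2w(n,uv,z,C=None):
    K,k,p,Rm=C or cal(n);uv=np.atleast_2d(uv).astype(float)
    s=cv2.undistortPointsIter(uv[:,None],K,np.array([k,0,0,0.]),None,None,(3,50,1e-9))[:,0]
    d=np.c_[s[:,0],-s[:,1],-np.ones(len(s))]@Rm.T
    return p+d*((z-p[2])/d[:,2])[:,None]
def w2px(n,X,C=None):
    K,k,p,Rm=C or cal(n);q=(np.atleast_2d(X)-p)@Rm;s=np.c_[q[:,0]/-q[:,2],-q[:,1]/-q[:,2]]
    s=s*(1+k*(s**2).sum(1))[:,None];return s@K[:2,:2].T+K[:2,2]
E
python3 - <<'E'
from h import *
im=cv2.imread('pics/top1.png')
cv2.imwrite('pics/crop1.png',cv2.resize(im[180:320,170:450],None,fx=2.85,fy=2.85,interpolation=cv2.INTER_CUBIC)[:600,:800])
hsv=cv2.cvtColor(im,cv2.COLOR_BGR2HSV);print(hsv[260,205],hsv[262,320],hsv[340,200])
m=((hsv[...,1]<60)&(hsv[...,2]>150)).astype(np.uint8);m[:,:180]=0;m[:,260:]=0;m[:215]=0;m[285:]=0
c=max(cv2.findContours(m,0,2)[0],key=cv2.contourArea)
r=cv2.minAreaRect(c);b=cv2.boxPoints(r);print(r,b)
w=px2w('top',b,.024);print(w,np.linalg.norm(w-np.roll(w,1,0),axis=1),w.mean(0))
g=((hsv[...,0]>40)&(hsv[...,0]<85)&(hsv[...,1]>100)).astype(np.uint8)
for c in cv2.findContours(g,0,2)[0]:
    if cv2.contourArea(c)>60:
        e=cv2.minEnclosingCircle(c);print('green',e,px2w('top',e[0],.05))
E
```

```text
[ 15  21 193] [110  14 167] [170 108 226]
((219.12167358398438, 248.17630004882812), (43.68217086791992, 62.253902435302734), 87.39744567871094) [[187.03508 227.77113]
 [249.22478 224.94435]
 [251.20827 268.58148]
 [189.01857 271.40826]]
[[0.61615438 0.21532218 0.024     ]
 [0.61929288 0.07321412 0.024     ]
 [0.51977899 0.0698455  0.024     ]
 [0.51657361 0.21092636 0.024     ]] [0.09967775 0.14214271 0.09957089 0.14111727] [0.56794997 0.14232704 0.024     ]
green ((230.5, 238.5), 10.12432861328125) [[0.58666214 0.11239748 0.05      ]]
green ((255.77777099609375, 199.77777099609375), 7.325018882751465) [[0.67271614 0.05481985 0.05      ]]
green ((543.0, 129.0), 26.925922393798828) [[ 0.81914344 -0.59772001  0.05      ]]
green ((118.0, 126.0), 25.94234275817871) [[0.85057475 0.36752002 0.05      ]]
```

View pics/crop1.png

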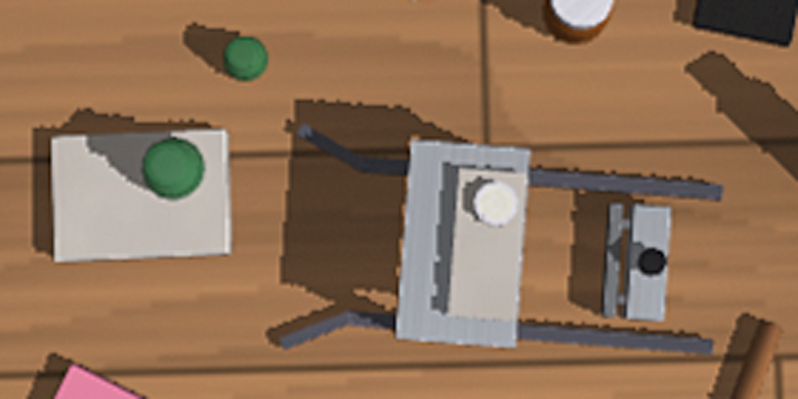

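The crop confirms it: the cream slab carries the larger vase. The hood plate corners are at crop (411,140), (529,149), (516,347) and (397,337), and the stop block and buffer are to its right.

```bash
python3 - <<'E'
from h import *
f=lambda a:np.array(a)/2.85+[170,180]
def rep(n,a,z):
    w=px2w('top',f(a),z);print(n,w[:,:2].round(4).tolist(),'c',w.mean(0)[:2].round(4));return w
P=rep('hood',[(411,140),(529,149),(516,347),(397,337)],.101)
print(np.linalg.norm(P-np.roll(P,1,0),axis=1))
c=P.mean(0)
e=(P[1]+P[2]-P[0]-P[3])[:2];y1=np.arctan2(e[1],e[0]);e2=(P[0]+P[1]-P[2]-P[3])[:2];print('yaw',y1,np.arctan2(e2[1],e2[0])-np.pi/2+0)
r=rep('railends',[(722,185),(722,200),(712,340),(712,355)],.014)
ru=rep('rail up/lo start', [(360,168),(352,318)],.014)
for yaw in [y1]:
    pass
up=rep('rail U',[(530,178),(720,192)],.014);lo=rep('rail L',[(520,331),(712,347)],.014)
for a in(up,lo): d=(a[1]-a[0]);print('railyaw',np.arctan2(d[1],d[0]))
S=rep('stop',[(636,205),(671,208),(664,320),(627,316)],.034)
B=rep('buf',[(611,204),(604,316)],.026)
yaw=-1.645
for yaw in (y1,):
  M=np.array([[np.cos(yaw),np.sin(yaw)],[-np.sin(yaw),np.cos(yaw)]])
  for n,w in(('P',P),('r',r),('up',up),('lo',lo),('S',S),('B',B)): print(n,((w[:,:2]-c[:2])@M.T*1000).round(1).tolist())
  sh=np.array([[.61615,.2153],[.6193,.0732],[.5198,.0698],[.5166,.2109],[.568,.1423],[.5867,.1124]])
  print('shelf in lehr',((sh-c[:2])@M.T*1000).round(1).tolist())
w=np.array([-.0,0])
E
```

```text
hood [[0.5976, -0.0755], [0.5887, -0.1643], [0.4406, -0.1503], [0.45, -0.0618]] c [ 0.5193 -0.113 ]
[0.14824123 0.08920316 0.14873903 0.08900681]
yaw -1.67366271214898 -1.6639822815250873
railends [[0.5653, -0.3226], [0.5533, -0.3221], [0.4422, -0.3097], [0.4303, -0.3093]] c [ 0.4978 -0.3159]
rail up/lo start [[0.5857, -0.0331], [0.466, -0.0245]] c [ 0.5258 -0.0288]
rail U [[0.5745, -0.1692], [0.5597, -0.3207]] c [ 0.5671 -0.245 ]
rail L [[0.4527, -0.1578], [0.4366, -0.3095]] c [ 0.4447 -0.2336]
railyaw -1.6679826989479143
railyaw -1.6760814828738566
stop [[0.5494, -0.251], [0.5464, -0.2785], [0.4587, -0.2697], [0.4624, -0.2409]] c [ 0.5042 -0.26  ]
buf [[0.5512, -0.2321], [0.4629, -0.2237]] c [ 0.5071 -0.2279]
P [[-45.3, 74.1], [43.9, 74.4], [45.2, -74.4], [-43.8, -74.1]]
r [[203.7, 67.3], [204.5, 55.3], [203.6, -56.5], [204.4, -68.3]]
up [[50.2, 60.7], [202.5, 61.6]]
lo [[51.4, -61.6], [204.0, -62.0]]
S [[134.2, 44.2], [161.8, 44.0], [162.1, -44.2], [133.1, -43.4]]
B [[115.2, 44.0], [115.9, -44.7]]
shelf in lehr [[-336.5, 62.7], [-195.5, 80.4], [-181.9, -18.2], [-321.9, -35.9], [-259.0, 22.3], [-231.1, 43.9]]
```

```bash
cat >> h.py <<'E'
C0=np.array([.5193,-.113,0]);Y=-1.671
L=R.from_euler('z',Y).as_matrix()   # lehr axes in world
def state():
    o=robot.get_obs();return o,np.array(o['tool_pos']),R.from_euler('xyz',o['ee_rot'])
def go(pl,zl=None,yl=None):
    "print shift/turn to TCP target pl (m, lehr frame), tool z=zl, tool y=yl (lehr frame)"
    o,p,r=state();s=r.inv().apply(C0+L@np.array(pl)-p)
    t=np.zeros(3)
    if zl is not None:
        z=np.array(zl,float);z/=np.linalg.norm(z);y=np.array(yl,float)
        t=(r.inv()*R.from_matrix(L@np.c_[np.cross(y,z),y,z])).as_rotvec()
    print('t',o['time'],'lehr now',(L.T@(p-C0)*1000).round(1),'tool axes in lehr\n',(L.T@r.as_matrix()).round(3),'\nF lehr',(L.T@o['wrist_force']).round(1),'shift',s.round(4),'turn',t.round(4))
E
python3 -c "
from h import *
go([-.259,.105,.16],[0,0,-1],[-1,0,0])"
```

```text
t 0.1 lehr now [-595.5 -402.4  229.4] tool axes in lehr
 [[-0.229 -0.974  0.002]
 [-0.974  0.229 -0.001]
 [ 0.    -0.002 -1.   ]] 
F lehr [-0.3 -1.2 -0.9] shift [-0.5709 -0.2115  0.0697] turn [-0.002  -0.0004 -0.2306]
```

Call:
{"fn": "drive_tool", "kwargs": {"series": [[0.06,[-0.05,-0.02,0],[0,0,-0.05]],[0.06,[-0.11,-0.04,0],[0,0,-0.1]],[0.06,[-0.17,-0.06,0],[0,0,-0.15]],[0.06,[-0.23,-0.085,0],[0,0,-0.2]],[0.06,[-0.285,-0.105,0],[0,0,-0.23]]]}}

```text
time: 0.72
tool_pos: [0.4151, 0.3267, 0.23]
ee_rot: [-3.141, -0.001, 3.042]
wrist_force: [-0.2, 1.0, -0.3]
width: 0.0604
finger_force: 0.0
```

```bash
python3 -c "
from h import *
go([-.259,.105,.12],[0,0,-1],[-1,0,0])"
```

```text
t 0.725 lehr now [-427.1 -147.7  230. ] tool axes in lehr
 [[ 0.001 -1.     0.   ]
 [-1.    -0.001 -0.001]
 [ 0.001 -0.    -1.   ]] 
F lehr [-0.9 -0.3 -0.3] shift [-0.2526 -0.1683  0.1099] turn [-0.0001 -0.0005  0.0007]
```

Call:
{"fn": "drive_tool", "kwargs": {"series": [[0.06,[-0.05,-0.03,0],[0,0,0]],[0.06,[-0.105,-0.065,0],[0,0,0]],[0.06,[-0.155,-0.1,0],[0,0,0]],[0.06,[-0.205,-0.135,0.0],[0,0,0]],[0.06,[-0.253,-0.168,0],[0,0,0]]]}}

```text
time: 1.35
tool_pos: [0.6501, 0.134, 0.2297]
ee_rot: [-3.142, -0.001, 3.04]
wrist_force: [0.5, 0.6, -0.1]
width: 0.0599
finger_force: 0.0
```

Call:
{"fn": "drive_tool", "kwargs": {"series": [[0.06,[0,0,0.05],[0,0,0]],[0.06,[0,0,0.1],[0,0,0]],[0.06,[0,0,0.15],[0,0,0]],[0.06,[0,0,0.18],[0,0,0]],[0.06,[0,0,0.193],[0,0,0]]]}}

```text
time: 1.98
tool_pos: [0.647, 0.1355, 0.034]
ee_rot: [-3.14, -0.006, 3.041]
wrist_force: [0.4, -0.4, 0.2]
width: 0.0601
finger_force: 0.0
```

```bash
python3 -c "
from h import *
go([-.259,.058,.037],[0,0,-1],[-1,0,0])"
```

```text
t 1.975 lehr now [-260.   102.2   34. ] tool axes in lehr
 [[-0.001 -1.     0.001]
 [-1.     0.001 -0.006]
 [ 0.006 -0.001 -1.   ]] 
F lehr [0.4 0.4 0.2] shift [ 0.0442 -0.001  -0.0028] turn [-0.0012 -0.0055 -0.0006]
```

Call:
{"fn": "drive_tool", "kwargs": {"series": [[0.06,[0.008,0,-0.002],[0,0,0]],[0.06,[0.013,0,-0.002],[0,0,0]],[0.06,[0.017,0,-0.002],[0,0,0]],[0.06,[0.021,0,-0.002],[0,0,0]],[0.06,[0.025,0,-0.002],[0,0,0]]]}}

```text
time: 2.6
tool_pos: [0.6264, 0.1376, 0.0415]
ee_rot: [-3.141, 0.007, 3.041]
wrist_force: [5.0, -4.3, 1.1]
width: 0.06
finger_force: 2.6
```

Call:
{"fn": "drive_tool", "kwargs": {"series": [[0.06,[0.004,0,0],[0,0,0]],[0.06,[0.008,0,0],[0,0,0]],[0.06,[0.012,0,0],[0,0,0]],[0.06,[0.015,0,0],[0,0,0]],[0.06,[0.017,0,0],[0,0,0]]]}}

```text
time: 3.22
tool_pos: [0.6097, 0.1393, 0.0415]
ee_rot: [3.142, 0.007, 3.04]
wrist_force: [5.3, -1.8, 1.2]
width: 0.06
finger_force: 2.6
```

```bash
cat >> h.py <<'E'
def look(name,rail=True):
    im=imaging.snapshot('top')[:,:,::-1].copy();cv2.imwrite(f'pics/{name}.png',im)
    hsv=cv2.cvtColor(im,cv2.COLOR_BGR2HSV)
    m=((hsv[...,1]<60)&(hsv[...,2]>150)&(hsv[...,0]<40)).astype(np.uint8);m[:,:180]=0;m[:,312:]=0;m[:215]=0;m[290:]=0
    g=((hsv[...,0]>40)&(hsv[...,0]<85)&(hsv[...,1]>100)).astype(np.uint8);g[:,:175]=0;g[:,350:]=0;g[:205]=0;g[290:]=0
    c=max(cv2.findContours(m,0,2)[0],key=cv2.contourArea);b=cv2.boxPoints(cv2.minAreaRect(c))
    w=px2w('top',b,.024);print('shelf corners lehr',((w-C0)@L*1000)[:,:2].round(1).tolist(),'c',((w.mean(0)-C0)@L*1000)[:2].round(1))
    cs=cv2.findContours(g,0,2)[0]
    if cs:
        e=cv2.minEnclosingCircle(max(cs,key=cv2.contourArea));print('vase',((px2w('top',e[0],.05)[0]-C0)@L*1000).round(1),e)
E
python3 -c "
from h import *
look('s1');go([-.259,.058,.037],[0,0,-1],[-1,0,0])
im=cv2.imread('pics/s1.png');cv2.imwrite('pics/s1c.png',cv2.resize(im[170:320,150:350],None,fx=3,fy=3))"
```

```text
shelf corners lehr [[-335.0, -43.7], [-337.0, 41.9], [-265.8, 41.9], [-264.3, -43.6]] c [-300.5   -0.9]
vase [-225.5   21.1   50. ] ((232.0, 249.10000610351562), 8.149338722229004)
t 3.275 lehr now [-260.1   64.5   41.5] tool axes in lehr
 [[-0.001 -1.    -0.   ]
 [-1.     0.001  0.007]
 [-0.007  0.    -1.   ]] 
F lehr [0.7 5.7 1.8] shift [ 0.0065 -0.0011  0.0045] turn [ 0.0001  0.0068 -0.0011]
```

View pics/s1c.png

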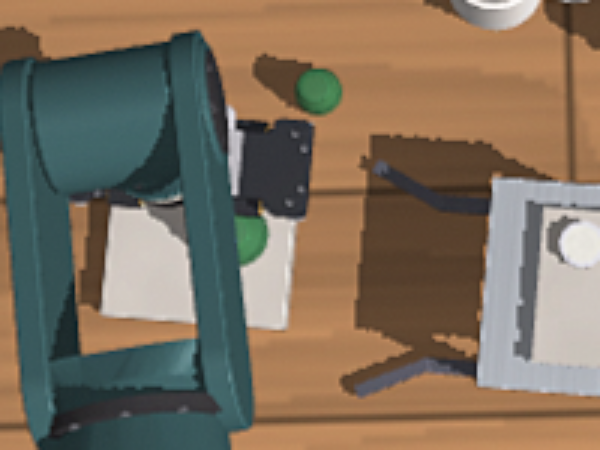

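The shelf's near edge, crop (102,314) to (287,329), is now parallel to the lane, and the vase is upright at crop (250,240). The shelf needs about 6 mm more sideways.

Call:
{"fn": "drive_tool", "kwargs": {"series": [[0.06,[0.003,0,0],[0,0,0]],[0.06,[0.0055,0,0],[0,0,0]],[0.06,[0.007,0,0],[0,0,0]],[0.06,[0.0,0,0],[0,0,0]],[0.06,[-0.03,0,-0.01],[0,0,0]]]}}

```text
time: 3.9
tool_pos: [0.6345, 0.1373, 0.0479]
ee_rot: [-3.141, -0.006, 3.042]
wrist_force: [-0.1, 1.2, -0.3]
width: 0.06
finger_force: 0.0
```

Call:
{"fn": "drive_tool", "kwargs": {"series": [[0.06,[0,0,-0.04],[0,0,0]],[0.06,[0,0,-0.1],[0,0,0]],[0.06,[0.0,0.05,-0.13],[0,0,0]],[0.06,[0.0,0.11,-0.13],[0,0,0]],[0.06,[0.05,0.14,-0.13],[0,0,0]]]}}

```text
time: 4.53
tool_pos: [0.6017, 0.2834, 0.1752]
ee_rot: [-3.14, -0.006, 3.041]
wrist_force: [-0.1, 0.5, -0.5]
width: 0.0602
finger_force: 0.0
```

```bash
python3 -c "
from h import *
look('s2')
go([-.40,.0,.16],[1,0,-1],[0,1,0])
go([-.40,.0,.16],[1,0,-1],[0,-1,0])
print(robot.get_obs()['joint_positions'])
im=cv2.imread('pics/s2.png');cv2.imwrite('pics/s2c.png',cv2.resize(im[170:320,150:350],None,fx=3,fy=3))"
```

```text
shelf corners lehr [[-335.3, -50.8], [-337.3, 48.7], [-194.3, 48.4], [-193.3, -50.9]] c [-265.    -1.2]
vase [-234.8   17.1   50. ] ((227.6904754638672, 250.54762268066406), 10.319544792175293)
t 4.575 lehr now [-406.4   34.   176. ] tool axes in lehr
 [[ 0.006 -1.    -0.001]
 [-1.    -0.006 -0.013]
 [ 0.013  0.001 -1.   ]] 
F lehr [-0.9 -3.1  0.3] shift [ 0.0339 -0.0062  0.0165] turn [ 0.6078 -0.623   1.4927]
t 4.575 lehr now [-406.4   34.   176. ] tool axes in lehr
 [[ 0.006 -1.    -0.001]
 [-1.    -0.006 -0.013]
 [ 0.013  0.001 -1.   ]] 
F lehr [-0.9 -3.1  0.3] shift [ 0.0339 -0.0062  0.0165] turn [ 0.6212  0.606  -1.4713]
[ 0.36249369  0.3553306   1.15818349  0.00635389  1.63919713 -1.1138453 ]
```

Call:
{"fn": "drive_tool", "kwargs": {"series": [[0.05,[0,0,0],[0.061,-0.062,0.149]],[0.05,[0,0,0],[0.122,-0.124,0.298]],[0.05,[0.01,0,0],[0.182,-0.187,0.448]],[0.05,[0.02,0,0],[0.243,-0.249,0.597]],[0.05,[0.034,0,0],[0.304,-0.311,0.746]]]}}

```text
time: 5.2
tool_pos: [0.5664, 0.2844, 0.1793]
ee_rot: [-2.968, 0.392, 2.313]
wrist_force: [-0.7, 1.0, -0.7]
width: 0.0498
finger_force: 0.0
```

```bash
python3 -c "
from h import *
go([-.40,.0,.16],[1,0,-1],[0,1,0])
print(robot.get_obs()['joint_positions'])"
```

```text
t 5.2 lehr now [-400.2    7.1  179.3] tool axes in lehr
 [[-0.615 -0.691  0.38 ]
 [-0.689  0.705  0.165]
 [-0.382 -0.16  -0.91 ]] 
F lehr [-1.  -0.8 -0.7] shift [ 0.0122 -0.002   0.0164] turn [ 0.3056 -0.3052  0.7298]
[ 0.58147841  0.37551354  1.1832521  -0.4139556   1.69295536 -0.15382034]
```

Call:
{"fn": "drive_tool", "kwargs": {"series": [[0.05,[0,0,0],[0.061,-0.061,0.146]],[0.05,[0,0,0],[0.122,-0.122,0.292]],[0.05,[0.0,0,0],[0.183,-0.183,0.438]],[0.05,[0,0,0],[0.244,-0.244,0.584]],[0.05,[0.0,0,0],[0.306,-0.305,0.73]]]}}

```text
time: 5.82
tool_pos: [0.5666, 0.2849, 0.179]
ee_rot: [-3.14, 0.786, 1.472]
wrist_force: [1.7, 0.4, 0.5]
width: 0.0498
finger_force: 0.0
```

```bash
python3 -c "
from h import *
go([-.375,-.001,.028],[1,0,-1],[0,1,0])
print(robot.get_obs()['joint_positions'])"
```

```text
t 5.825 lehr now [-400.6    7.3  179. ] tool axes in lehr
 [[-0.707 -0.     0.707]
 [-0.001  1.    -0.001]
 [-0.707 -0.001 -0.707]] 
F lehr [-0.6  1.7  0.5] shift [ 0.0887 -0.0081  0.1249] turn [-0.0006  0.0003  0.0007]
[ 0.64442678  0.67175009  0.8873697  -0.63781756  2.08062847  0.56894583]
```

Call:
{"fn": "drive_tool", "kwargs": {"series": [[0.05,[0.03,-0.008,0.03],[0,0,0]],[0.05,[0.06,-0.008,0.06],[0,0,0]],[0.05,[0.085,-0.008,0.085],[0,0,0]],[0.05,[0.1,-0.008,0.1],[0,0,0]],[0.05,[0.105,-0.008,0.105],[0,0,0]]]}}

```text
time: 6.45
tool_pos: [0.5588, 0.2853, 0.0295]
ee_rot: [-3.137, 0.785, 1.478]
wrist_force: [0.4, 0.5, -0.7]
width: 0.0499
finger_force: 0.0
```

```bash
python3 -c "
from h import *
go([-.360,-.001,.030],[1,0,-1],[0,1,0])"
```

```text
t 6.45 lehr now [-400.3   -0.6   29.5] tool axes in lehr
 [[-0.708 -0.005  0.707]
 [-0.006  1.     0.001]
 [-0.707 -0.003 -0.708]] 
F lehr [-0.6  0.3 -0.7] shift [-0.0288 -0.0006  0.0281] turn [ 0.0009 -0.0006  0.0055]
```

Call:
{"fn": "drive_tool", "kwargs": {"series": [[0.05,[-0.0106,0,0.0106],[0,0,0]],[0.05,[-0.02,0,0.02],[0,0,0]],[0.05,[-0.0248,0,0.0248],[0,0,0]],[0.05,[-0.0283,0,0.0283],[0,0,0]],[0.05,[-0.0318,0,0.0318],[0,0,0]]]}}

```text
time: 7.08
tool_pos: [0.5557, 0.2428, 0.0318]
ee_rot: [3.14, 0.778, 1.476]
wrist_force: [0.0, 6.5, 2.2]
width: 0.05
finger_force: 3.1
```

Call:
{"fn": "drive_tool", "kwargs": {"series": [[0.05,[-0.0035,0,0.0035],[0,0,0]],[0.05,[-0.0078,0,0.0078],[0,0,0]],[0.05,[-0.0127,0,0.0127],[0,0,0]],[0.05,[-0.0177,0,0.0177],[0,0,0]],[0.05,[-0.0226,0,0.0226],[0,0,0]]]}}

```text
time: 7.7
tool_pos: [0.553, 0.2115, 0.0317]
ee_rot: [3.139, 0.778, 1.476]
wrist_force: [0.8, 5.5, 2.5]
width: 0.0499
finger_force: 3.2
```

```bash
python3 -c "
from h import *
go([-.30,-.001,.030],[1,0,-1],[0,1,0]);look('s3')
im=cv2.imread('pics/s3.png');cv2.imwrite('pics/s3c.png',cv2.resize(im[170:320,150:350],None,fx=3,fy=3))"
```

```text
t 7.7 lehr now [-326.2    1.    31.7] tool axes in lehr
 [[-0.713 -0.007  0.702]
 [-0.004  1.     0.006]
 [-0.702  0.002 -0.713]] 
F lehr [-5.5  0.3  2.5] shift [-0.0174 -0.0022  0.0196] turn [ 0.0065 -0.0077  0.0037]
shelf corners lehr [[-300.7, -50.3], [-303.2, 49.0], [-160.7, 49.8], [-159.1, -49.3]] c [-2.309e+02 -2.000e-01]
vase [-200.9   18.    50. ] ((242.84524536132812, 251.3095245361328), 10.310779571533203)
```

View pics/s3c.png

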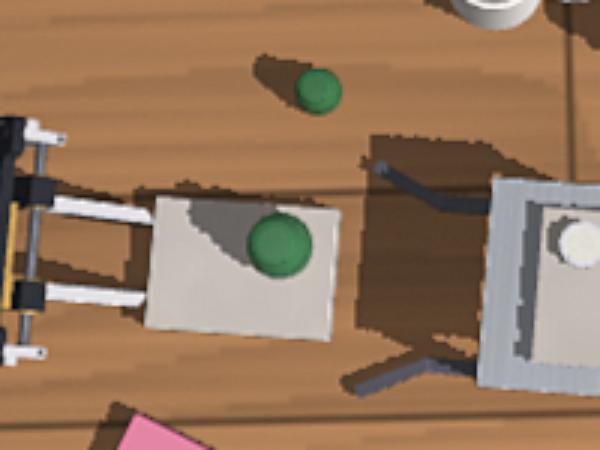

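The shelf is straight with both fingers on its trailing end, and the vase is upright at crop (280,245). I'll push on toward the lane.

Call:
{"fn": "drive_tool", "kwargs": {"series": [[0.05,[-0.0055,0,0.0055],[0,0,0]],[0.05,[-0.0115,-0.0005,0.0115],[0,0,0]],[0.05,[-0.0178,-0.001,0.0178],[0,0,0]],[0.05,[-0.024,-0.001,0.024],[0,0,0]],[0.05,[-0.0304,-0.0015,0.0304],[0,0,0]]]}}

```text
time: 8.38
tool_pos: [0.5476, 0.1685, 0.0317]
ee_rot: [3.138, 0.778, 1.475]
wrist_force: [1.4, 7.1, 2.0]
width: 0.0501
finger_force: 3.4
```

Call:
{"fn": "drive_tool", "kwargs": {"series": [[0.05,[-0.0064,0,0.0064],[0,0,0]],[0.05,[-0.0127,0,0.0127],[0,0,0]],[0.05,[-0.0191,0,0.0191],[0,0,0]],[0.05,[-0.0255,-0.001,0.0255],[0,0,0]],[0.05,[-0.0318,-0.001,0.0318],[0,0,0]]]}}

```text
time: 9.0
tool_pos: [0.5425, 0.1238, 0.0316]
ee_rot: [3.138, 0.779, 1.475]
wrist_force: [0.5, 7.6, 3.1]
width: 0.05
finger_force: 3.5
```

```bash
python3 -c "
from h import *
go([-.20,-.001,.030],[1,0,-1],[0,1,0]);look('s4')"
```

```text
t 9.0 lehr now [-237.9   -0.6   31.6] tool axes in lehr
 [[-0.712 -0.007  0.702]
 [-0.003  1.     0.007]
 [-0.702  0.003 -0.712]] 
F lehr [-7.6 -0.3  3.1] shift [-0.0259 -0.0006  0.0278] turn [ 0.0068 -0.0069  0.0032]
shelf corners lehr [[-212.3, -51.8], [-214.2, 46.7], [-108.3, 47.3], [-107.1, -51.0]] c [-160.5   -2.2]
vase [-112.3   16.4   50. ] ((282.3995361328125, 255.10765075683594), 10.260292053222656)
```

Call:
{"fn": "drive_tool", "kwargs": {"series": [[0.05,[-0.0057,0.0005,0.0057],[0,0,0]],[0.05,[-0.0114,0.001,0.0114],[0,0,0]],[0.05,[-0.017,0.001,0.017],[0,0,0]],[0.05,[-0.0227,0.001,0.0227],[0,0,0]],[0.05,[-0.0284,0.001,0.0284],[0,0,0]]]}}

```text
time: 9.68
tool_pos: [0.5396, 0.0836, 0.0315]
ee_rot: [3.138, 0.779, 1.475]
wrist_force: [0.2, 8.5, 4.9]
width: 0.05
finger_force: 3.8
```

Call:
{"fn": "drive_tool", "kwargs": {"series": [[0.05,[-0.0057,0,0.0057],[0,0,0]],[0.05,[-0.0114,0,0.0114],[0,0,0]],[0.05,[-0.017,0,0.017],[0,0,0]],[0.05,[-0.0227,0,0.0227],[0,0,0]],[0.05,[-0.0284,0,0.0284],[0,0,0]]]}}

```text
time: 10.3
tool_pos: [0.536, 0.0436, 0.0315]
ee_rot: [3.138, 0.78, 1.475]
wrist_force: [0.9, 7.6, 4.2]
width: 0.0499
finger_force: 3.9
```

```bash
python3 -c "
from h import *
go([-.12,.0,.030],[1,0,-1],[0,1,0]);look('s5')
im=cv2.imread('pics/s5.png');cv2.imwrite('pics/s5c.png',cv2.resize(im[200:320,200:440],None,fx=3,fy=3))"
```

```text
t 10.3 lehr now [-157.5    0.9   31.5] tool axes in lehr
 [[-0.711 -0.007  0.703]
 [-0.003  1.     0.007]
 [-0.703  0.003 -0.711]] 
F lehr [-7.7  0.1  4.2] shift [-0.0256 -0.0012  0.0274] turn [ 0.0066 -0.0059  0.0029]
shelf corners lehr [[-140.4, 48.2], [-115.4, 50.2], [-107.1, -49.1], [-131.9, -51.1]] c [-123.7   -0.4]
vase [-49.7  18.1  50. ] ((310.5, 256.5), 6.5193023681640625)
```

View pics/s5c.png

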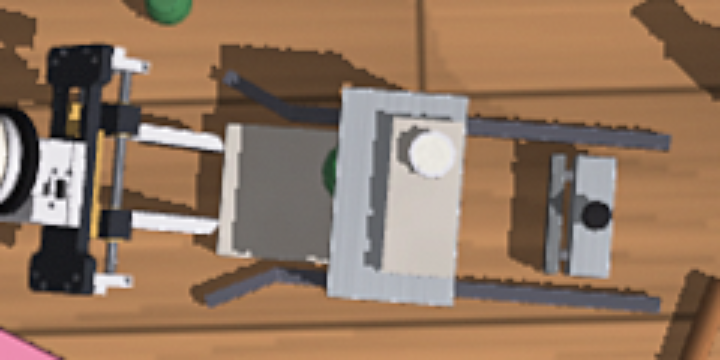

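The shelf is inside the rails, its trailing end at crop (228,190) still square, and the vase is going under the hood edge without contact.

Call:
{"fn": "drive_tool", "kwargs": {"series": [[0.05,[-0.0057,-0.0005,0.0057],[0,0,0]],[0.05,[-0.0114,-0.0005,0.0114],[0,0,0]],[0.05,[-0.017,-0.001,0.017],[0,0,0]],[0.05,[-0.0227,-0.001,0.0227],[0,0,0]],[0.05,[-0.0284,-0.001,0.0284],[0,0,0]]]}}

```text
time: 10.98
tool_pos: [0.5312, 0.0035, 0.0313]
ee_rot: [3.138, 0.78, 1.475]
wrist_force: [0.9, 7.9, 4.4]
width: 0.0501
finger_force: 3.9
```

Call:
{"fn": "drive_tool", "kwargs": {"series": [[0.05,[-0.0057,0,0.0057],[0,0,0]],[0.05,[-0.0114,0,0.0114],[0,0,0]],[0.05,[-0.017,0,0.017],[0,0,0]],[0.05,[-0.0227,0,0.0227],[0,0,0]],[0.05,[-0.0284,0,0.0284],[0,0,0]]]}}

```text
time: 11.6
tool_pos: [0.5274, -0.0365, 0.0313]
ee_rot: [3.138, 0.78, 1.474]
wrist_force: [1.0, 7.9, 5.6]
width: 0.0502
finger_force: 4.1
```

```bash
python3 -c "
from h import *
go([-.057,.0,.030],[1,0,-1],[0,1,0])
im=imaging.snapshot('top')[:,:,::-1];cv2.imwrite('pics/s6.png',im);
cv2.imwrite('pics/s6c.png',cv2.resize(im[220:310,300:440],None,fx=5,fy=5,interpolation=cv2.INTER_CUBIC))"
```

```text
t 11.6 lehr now [-76.9   0.5  31.3] tool axes in lehr
 [[-0.711 -0.007  0.703]
 [-0.003  1.     0.006]
 [-0.703  0.003 -0.711]] 
F lehr [-7.9  0.2  5.6] shift [-0.0132 -0.0006  0.0149] turn [ 0.0065 -0.0052  0.0028]
```

View pics/s6c.png

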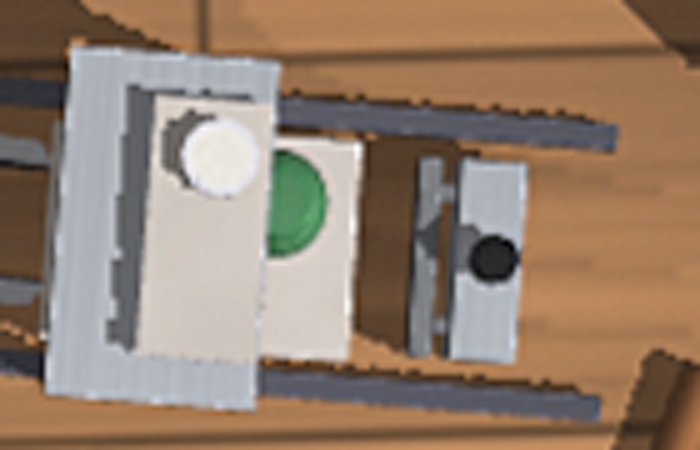

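The shelf's leading edge is at crop x≈362→349 and the buffer face at 420→409. The gap is about 59 px / 5, or 27 mm, and parallel. The vase is upright. Next comes a slow advance of 20 mm.

Call:
{"fn": "drive_tool", "kwargs": {"series": [[0.05,[-0.0035,0,0.0035],[0,0,0]],[0.05,[-0.007,0,0.007],[0,0,0]],[0.05,[-0.01,0,0.01],[0,0,0]],[0.05,[-0.0125,0,0.0125],[0,0,0]],[0.05,[-0.0142,0,0.0142],[0,0,0]]]}}

```text
time: 12.28
tool_pos: [0.5255, -0.0565, 0.0312]
ee_rot: [3.138, 0.781, 1.474]
wrist_force: [1.0, 8.1, 5.5]
width: 0.0499
finger_force: 4.1
```

Call:
{"fn": "drive_tool", "kwargs": {"series": [[0.05,[-0.0006,0,0.0006],[0,0,0]],[0.05,[-0.0012,0,0.0012],[0,0,0]],[0.05,[-0.0018,0,0.0018],[0,0,0]],[0.05,[-0.0024,0,0.0024],[0,0,0]],[0.05,[-0.003,0,0.003],[0,0,0]]]}}

```text
time: 12.9
tool_pos: [0.5251, -0.0606, 0.0312]
ee_rot: [3.138, 0.78, 1.475]
wrist_force: [0.4, 8.3, 4.9]
width: 0.0499
finger_force: 4.1
```

```bash
cat >> h.py <<'E'
def track():
    im=imaging.snapshot('top')[:,:,::-1];cv2.imwrite('pics/now.png',im)
    a=cv2.cvtColor(cv2.imread('pics/s6.png'),6).astype(np.float32);b=cv2.cvtColor(im.copy(),6).astype(np.float32)
    for n,(x0,x1,y0,y1) in dict(block=(392,410,248,296),lane=(440,560,200,300)).items():
        W=np.eye(2,3,dtype=np.float32)
        try:
            cc,W=cv2.findTransformECC(a[y0:y1,x0:x1],b[y0-4:y1+4,x0-4:x1+8],np.float32([[1,0,4],[0,1,4]]),cv2.MOTION_TRANSLATION,(3,200,1e-6),None,1)
            print(n,'px shift',W[0,2]-4,W[1,2]-4,'mm~',(W[0,2]-4)*2.245,cc)
        except cv2.error as e: print(n,'ecc fail')
E
python3 -c "
from h import *
go([-.05,.0,.030],[1,0,-1],[0,1,0]);track()"
```

```text
t 12.9 lehr now [-52.7   0.5  31.2] tool axes in lehr
 [[-0.711 -0.006  0.704]
 [-0.003  1.     0.006]
 [-0.704  0.002 -0.711]] 
F lehr [-8.3 -0.4  4.9] shift [-0.0011 -0.0006  0.0028] turn [ 0.0063 -0.0049  0.0028]
block px shift 0.0003414154 0.0015802383 mm~ 0.00076647755 0.9997600201217696
lane px shift -0.0020151138 0.00015640259 mm~ -0.00452393 0.9997125087057938
```

Call:
{"fn": "drive_tool", "kwargs": {"series": [[0.05,[-0.0003,0,0.0003],[0,0,0]],[0.05,[-0.0006,0,0.0006],[0,0,0]],[0.05,[-0.0009,0,0.0009],[0,0,0]],[0.05,[-0.0012,0,0.0012],[0,0,0]],[0.05,[-0.0014,0,0.0014],[0,0,0]]]}}

```text
time: 13.58
tool_pos: [0.525, -0.0625, 0.0312]
ee_rot: [3.138, 0.78, 1.475]
wrist_force: [0.0, 8.4, 5.6]
width: 0.0499
finger_force: 4.1
```

Call:
{"fn": "drive_tool", "kwargs": {"series": [[0.05,[-0.0003,0,0.0003],[0,0,0]],[0.05,[-0.0005,0,0.0005],[0,0,0]],[0.05,[-0.0007,0,0.0007],[0,0,0]]]}}

```text
time: 13.95
tool_pos: [0.5249, -0.063, 0.0312]
ee_rot: [3.138, 0.78, 1.474]
wrist_force: [0.2, 10.1, 5.3]
width: 0.0497
finger_force: 5.4
```

```bash
python3 -c "
from h import *
go([-.05,.0,.030],[1,0,-1],[0,1,0]);track()"
```

```text
t 13.95 lehr now [-50.3   0.6  31.2] tool axes in lehr
 [[-0.711 -0.007  0.703]
 [-0.003  1.     0.007]
 [-0.703  0.003 -0.711]] 
F lehr [-10.1  -0.9   5.3] shift [ 0.0006 -0.0006  0.0011] turn [ 0.0065 -0.0059  0.0027]
block px shift 0.0054092407 0.0020971298 mm~ 0.012143745 0.9997689503472321
lane px shift 0.00061798096 8.392334e-05 mm~ 0.0013873671 0.9997048610759505
```

Call:
{"fn": "drive_tool", "kwargs": {"series": [[0.05,[-0.0004,0,0.0004],[0,0,0]],[0.05,[-0.0008,0,0.0008],[0,0,0]],[0.05,[-0.0011,0,0.0011],[0,0,0]],[0.05,[-0.0014,0,0.0014],[0,0,0]]]}}

```text
time: 14.5
tool_pos: [0.5251, -0.0635, 0.0313]
ee_rot: [3.136, 0.777, 1.474]
wrist_force: [-1.1, 17.3, 8.2]
width: 0.0503
finger_force: 8.5
```

```bash
python3 -c "
from h import *
go([-.05,.0,.030],[1,0,-1],[0,1,0]);track()"
```

```text
t 14.5 lehr now [-49.8   0.8  31.3] tool axes in lehr
 [[-0.713 -0.007  0.701]
 [-0.002  1.     0.007]
 [-0.701  0.004 -0.713]] 
F lehr [-17.1  -2.9   8.2] shift [ 0.001  -0.0008  0.0008] turn [ 0.0074 -0.0087  0.0023]
block px shift -0.003651619 -0.0015234947 mm~ -0.008197884 0.9997769494106246
lane px shift -0.0004658699 -0.00059080124 mm~ -0.0010458779 0.9997112267070523
```

Call:
{"fn": "drive_tool", "kwargs": {"series": [[0.05,[-0.0003,0,0.0003],[0,0,0]],[0.05,[-0.0006,0,0.0006],[0,0,0]],[0.05,[-0.0009,0,0.0009],[0,0,0]],[0.05,[-0.0012,0,0.0012],[0,0,0]]]}}

```text
time: 15.05
tool_pos: [0.5254, -0.064, 0.0313]
ee_rot: [3.135, 0.774, 1.473]
wrist_force: [-0.1, 21.6, 9.7]
width: 0.0499
finger_force: 10.5
```

```bash
python3 -c "
from h import *
go([-.05,.0,.030],[1,0,-1],[0,1,0]);track()"
```

```text
t 15.05 lehr now [-49.4   1.1  31.3] tool axes in lehr
 [[-0.715 -0.007  0.699]
 [-0.002  1.     0.009]
 [-0.699  0.005 -0.715]] 
F lehr [-21.5  -2.3   9.7] shift [ 0.0014 -0.0011  0.0005] turn [ 0.0085 -0.011   0.0019]
block px shift 0.1142602 -0.0030138493 mm~ 0.25651413 0.9967793875687649
lane px shift -0.000957489 -0.00083971024 mm~ -0.0021495628 0.9996997365861321
```

Call:
{"fn": "drive_tool", "kwargs": {"series": [[0.05,[-0.0004,0,0.0004],[0,0,0]],[0.05,[-0.0008,0,0.0008],[0,0,0]],[0.05,[-0.0011,0,0.0011],[0,0,0]],[0.05,[-0.0014,0,0.0014],[0,0,0]]]}}

```text
time: 15.6
tool_pos: [0.5257, -0.0654, 0.0314]
ee_rot: [3.133, 0.773, 1.473]
wrist_force: [1.5, 23.1, 10.4]
width: 0.0495
finger_force: 11.3
```

```bash
python3 -c "
from h import *
go([-.05,.0,.030],[1,0,-1],[0,1,0]);track()"
```

```text
t 15.6 lehr now [-48.    1.6  31.4] tool axes in lehr
 [[-0.716 -0.008  0.698]
 [-0.002  1.     0.01 ]
 [-0.698  0.006 -0.716]] 
F lehr [-23.1  -0.8  10.4] shift [ 0.0024 -0.0016 -0.0004] turn [ 0.0098 -0.0122  0.0016]
block px shift 0.6929927 0.071395874 mm~ 1.5557685 0.983372930906095
lane px shift -0.0029644966 -0.0012097359 mm~ -0.0066552944 0.9997066174649192
```

Call:
{"fn": "drive_tool", "kwargs": {"series": [[0.05,[-0.0003,0,0.0003],[0,0,0]],[0.05,[-0.0006,0,0.0006],[0,0,0]],[0.05,[-0.0009,0,0.0009],[0,0,0]],[0.05,[-0.0009,0,0.0009],[0,0,0]]]}}

```text
time: 16.15
tool_pos: [0.5256, -0.0667, 0.0314]
ee_rot: [3.133, 0.773, 1.473]
wrist_force: [0.1, 22.4, 9.4]
width: 0.0496
finger_force: 11.2
```

```bash
python3 -c "
from h import *
go([-.05,.0,.030],[1,0,-1],[0,1,0]);track()
im=cv2.imread('pics/now.png')
cv2.imwrite('pics/s7c.png',cv2.resize(im[220:310,300:440],None,fx=5,fy=5,interpolation=cv2.INTER_CUBIC))"
```

```text
t 16.15 lehr now [-46.7   1.7  31.4] tool axes in lehr
 [[-0.716 -0.008  0.698]
 [-0.002  1.     0.01 ]
 [-0.698  0.006 -0.716]] 
F lehr [-22.3  -2.2   9.4] shift [ 0.0033 -0.0016 -0.0013] turn [ 0.0098 -0.0122  0.0015]
block px shift 1.3220339 0.11056471 mm~ 2.9679658 0.9801041624017657
lane px shift -0.0015306473 -0.0010271072 mm~ -0.003436303 0.9997092184989466
```

View pics/s7c.png

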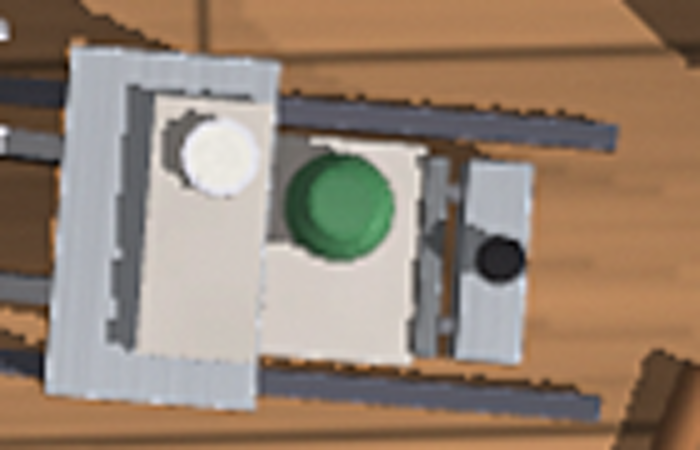

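The shelf lies flush against the buffer along crop (425,150) to (410,360). The vase is upright at (340,207), and the stop has moved about 3.0 mm. Withdrawing now.

Call:
{"fn": "drive_tool", "kwargs": {"series": [[0.05,[0.002,0,-0.002],[0,0,0]],[0.05,[0.005,0,-0.005],[0,0,0]],[0.05,[0.015,0,-0.015],[0,0,0]],[0.05,[0.035,0,-0.035],[0,0,0]],[0.05,[0.06,0,-0.06],[0,0,0]]]}}

```text
time: 16.82
tool_pos: [0.53, 0.0126, 0.0297]
ee_rot: [-3.138, 0.784, 1.476]
wrist_force: [0.5, -0.4, 0.7]
width: 0.05
finger_force: 0.0
```

Call:
{"fn": "drive_tool", "kwargs": {"series": [[0.05,[0.03,0,-0.03],[0,0,0]],[0.05,[0.05,0,-0.07],[0,0,0]],[0.05,[0.05,0,-0.12],[0,0,0]],[0.05,[0.05,0,-0.15],[0,0,0]],[0.05,[0.05,0,-0.15],[0,0,0]]]}}

```text
time: 17.45
tool_pos: [0.5451, 0.1547, 0.1024]
ee_rot: [3.139, 0.781, 1.475]
wrist_force: [0.5, -0.0, 0.6]
width: 0.0499
finger_force: 0.0
```

```bash
python3 -c "
from h import *
go([-.05,.0,.030],[1,0,-1],[0,1,0]);track()
s=imaging.snapshot('scene')[:,:,::-1];t=cv2.imread('pics/now.png')
a=cv2.resize(s[150:290,180:400],(660,420),interpolation=cv2.INTER_CUBIC);b=cv2.resize(t[225:305,300:430],(273,168))
a[:168,:273]=b;cv2.imwrite('pics/f.png',a)"
```

```text
t 17.45 lehr now [-269.    -1.1  102.4] tool axes in lehr
 [[-0.71  -0.007  0.704]
 [-0.003  1.     0.006]
 [-0.704  0.002 -0.71 ]] 
F lehr [-0.   0.5  0.6] shift [-0.1045 -0.0005  0.2056] turn [ 0.0061 -0.0042  0.0033]
block px shift 1.3200054 0.09866047 mm~ 2.963412 0.9801149438272485
lane px shift 0.0019731522 0.00080394745 mm~ 0.0044297264 0.99964457953031
```

View pics/f.png

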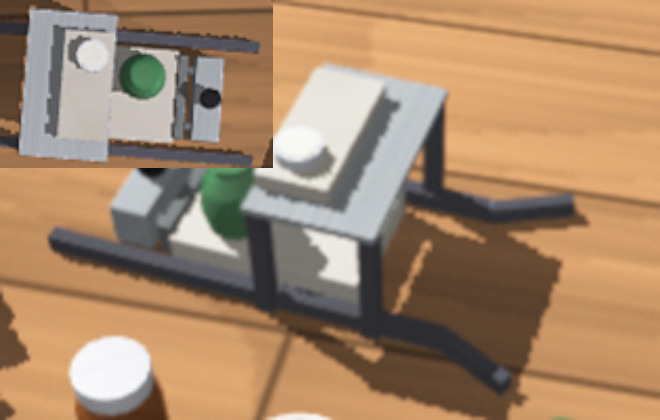

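The final picture shows the vase upright on the shelf at (228,200) and the shelf against the buffer. The stop is about 3 mm on, and the hand is clear.

```bash
python3 -c "
from bench import robot
print(robot.close_job())"
```

```text
the job is handed in; nothing more can be done
None
```

The shelf is under the hood, square against the buffer, with the vase upright; the stop gave about 3.0 mm (measured in the top camera), the hand is clear and the job was handed in at about 17.5 s.

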